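# Settle the rocking stand on the bamboo tray

## Task

The square four-footed steel stand rocks because two of its opposite feet are perched on the raised rib of the bamboo tray. Turn it on the spot by about an eighth of a turn, without picking it up off the tray, until all four feet stand on the tray's floor, two on either side of the rib, then let go so that it stands level and steady in the middle of the tray, ready for the tiffin carrier. Leave the round trivet and the glass ramekin where they are.

Things in the scene. Friction and masses are not known exactly. Their poses are not given: they have to be found in the camera images.
- stand_bar (a point): Middle of the grip bar (x along it, z up) at the centre of the loose steel stand: 140 mm square frame, 54 mm high, 0.4 kg, round feet (radius 8) at x, y = +-66. Bar 12 wide, 16 high, its top flush with the frame; 56 mm free each side for fingers. The point is 46 above the feet's bottoms, 49 above the counter once all feet are on the tray floor. Starts tilted 5 deg, opposite feet on the rib.
- tray: Fixed square pale bamboo tray under the stand, 240 mm square, rim 12 high. Origin: centre of its underside, on the counter. Floor 3 mm thick; a flat-topped dark wooden rib 28 wide, 8 high above the floor, runs right across the middle along x. y is across the rib, z up. The stand clears the rib best with its sides parallel to the tray's (any quarter turn will do).
- round_trivet: Bystander: loose round steel trivet, 124 mm across, 40 high, on three feet, with one bar across; steady on the counter beside the tray, on the tray's +y side. Origin: centre of its underside, z up.
- ramekin: Bystander: loose small open glass ramekin, 76 mm across, 42 high, on the counter on the tray's -y side. Origin: centre of its underside, z up.
Not all that is in view belongs to the job. Leave any orange or purple look-alike of the part that bears stand_bar alone.

How it is judged (in metres and radians):
At the end, for the whole second after the job is handed in: The stand is released and at rest, level within 1.7 degrees, down on the tray's floor (bar's middle below 52 mm above the counter) and within 30 mm of the tray's centre; the round trivet and the ramekin are within 15 mm of where they began (angle between stand_bar's own z axis and vertical below 0.03 rad and height (world z) of stand_bar below 0.052 m and horizontal distance between stand_bar and tray below 0.03 m and linear speed of stand below 0.02 m/s and angular speed of stand below 0.1 rad/s and distance of each of round_trivet, ramekin from where it was at the start of the episode below 0.015 m); the robot touches nothing.
It fails at once if the stand is picked up off the tray (bar's middle more than 90 mm above the counter) (height (world z) of stand_bar above 0.09 m).
It fails at once if the round trivet is moved by more than 15 mm (distance of round_trivet from where it was at the start of the episode above 0.015 m).
It fails at once if the ramekin is moved by more than 15 mm (distance of ramekin from where it was at the start of the episode above 0.015 m).
It also fails if it takes over 32 s, if anything falls off the work surface, if the arm or the gripper's body presses on something with over 40 N, if the wrist force passes 120 N, or if a joint passes its speed limit or range.

## Robot

A 6-joint arm with a two-finger parallel gripper is mounted at the origin on the work surface. World frame = base frame: x ahead of the robot, y to its left, z up, the work surface at z = 0. Lengths are in mm, angles in degrees, forces in N, time in s.
With the tool pointing down it reaches from about 275 to 825 mm from the base axis. Payload 4.9 kg.
Tool frame: the origin (TCP) lies midway between the tips of the shut fingers; the grasp point (between the pads) lies 19 mm behind it; z points along the fingers, y is the direction in which the jaws open and shut (so a half turn about z gives the same grasp; the last joint's range is limited). The gripper opens to 85 mm and grips with 20 to 120 N. Pads are 22 mm wide; open, the fingers measure 114 mm over their backs; the gripper's body (76 mm by 85 mm) begins 54 mm behind the grasp point. The pads swing forward as they close: fully open they stand 13 mm farther back than shut.
Start: joints at [-7.689, 18.69, -11.035, 60.275, 0, 82.311], TCP at [550.017, 0.009, 231.281] pointing down, gripper open.
Joint ranges: [-152.03, 152.03], [-55.5, 102.48], [-74.3, 77.21], [-110.64, 120.58], [-84.22, 78.4], [-180, 180]. Speed limits (degrees/s): [147.25, 147.25, 180, 180, 180, 180].

## Interface

Orientations are given as a 3x3 rotation matrix whose columns are the frame's x, y, z axes.
In Python, from workcell import bot, vision, workorder gives the robot as it stands.
- The arm moves only by the tool step_arm, never from a script. Its argument "series" is a list of rows, each an object with "linear": the shift along the world's x, y, z as a fraction of full scale, a list of three; "turn": the turn about the world's z as a fraction of full scale. A call has 1 to 20 rows; each row shifts and turns the commanded pose from where the row before left it; what a row does not reach is not made up. Full scale, the value 1, is 20 mm for a shift and 5 degrees for a turn. A row lasts 1/12 s, in which the tool goes at most 41.7 mm and 7.16 degrees, less where a joint would pass 70% of its speed; a pose out of reach is approached as far as the arm can. A call with a number of a shift or a turn outside -1 to 1 is refused whole. A call with a gripper value outside its range is refused whole. "fingers" is the opening, from -1 (shut) to 1 (fully open), set as the call begins (left out, the last holds). The fingers move at their own pace and stop on an object; "squeeze" is the grip in N (left out, the last holds). Time passes only in rows, so rows that do not move let the fingers close. It gives the time, the measured TCP pose, the force and the opening at its end, in the units of the state.
- bot.get_state(): the state, without advancing time (a new reading comes with each control period).
- vision.get_image(name): name is "scene" or "side" or "wrist"; returns the picture (480x640x3 uint8, blue, green, red); there is no depth.
- vision.camera_info(name): a dict with "fx", "fy", "cx", "cy" (pixels), "k1" (the pictures are not rectified: a ray, as slopes to the right and down, at radius r is drawn at 1 + k1 r^2 times it, then the intrinsics apply), "eye" and "rotation" of the camera in the world. Camera axes: x right, y down, z forward; pixel columns grow to the right and rows downward; lengths in mm; the calibration is good to about 2 mm. A picture is of the moment at which its call begins: read the wrist's pose just before it. camera_info takes no time and is no camera call; for the wrist camera it gives the pose at the moment of the call.
- workorder.hand_in(): hands the job in, once; it reports no verdict.
The state is a dict: "time": time; "joint_pos": joint angles; "qvel": joint speeds; "effort": joint torques, N m; "tcp_pos": TCP position; "ee_rot": TCP orientation; "contact_force": force on the tool from outside, world axes, zero at the start; "wrist_torque": the same for the moment, N m; "gripper_width": finger opening in mm.
Only numpy, scipy, OpenCV 4.12 (cv2) and the standard library are available. Lean on these libraries where they do the work, as an engineer would, in place of code of your own. Each camera call takes 0.05 s, during which the arm holds its last target. There are 200 camera calls.

## Working session

There is one attempt and no reset: what is moved stays moved. The work goes in short steps, Python scripts to look and compute and a tool call to move; the robot and the scene stay as the last step left them, time stands still between calls to the robot, and variables do not carry over. Pictures are saved under pics/ and viewed, about 8 in all and at most 12, crops included, and the job is handed in when it is done.

Besides the shell and the picture viewer there is one more tool, called after ">>>" by a JSON object that holds its "method" and its "body", one argument or row to a line. step_arm: Moves the arm, as the interface text tells. Shift numbers are shares of 20 mm and turn numbers shares of 5 degrees, none past 1 either way. Its arguments: {"type":"object","properties":{"series":{"type":"array","items":{"type":"object","properties":{"linear":{"type":"array","items":{"type":"number","minimum":-1,"maximum":1}},"turn":{"type":"number","minimum":-1,"maximum":1}}}},"fingers":{"type":"number"},"squeeze":{"type":"number"}},"required":["series"]}

```bash
mkdir -p pics; cat > h.py <<'E'
import numpy as np, cv2
from workcell import bot, vision, workorder
def ray(name,uv,info=None):
    c=info or vision.camera_info(name)
    d=np.array([(uv[0]-c["cx"])/c["fx"],(uv[1]-c["cy"])/c["fy"]]); u=d.copy()
    for _ in range(20): u=d/(1+c["k1"]*(u@u))
    return np.array(c["eye"],float), np.array(c["rotation"])@np.array([u[0],u[1],1.])
def onplane(name,uv,z,info=None):
    e,r=ray(name,uv,info); return e+r*(z-e[2])/r[2]
def project(name,P,info=None):
    c=info or vision.camera_info(name)
    p=np.array(c["rotation"]).T@(np.array(P,float)-np.array(c["eye"])); u=p[:2]/p[2]; u=u*(1+c["k1"]*(u@u))
    return np.array([c["fx"]*u[0]+c["cx"],c["fy"]*u[1]+c["cy"]])
E
python3 - <<'E'
from h import *
for n in("scene","side","wrist"):
    c=vision.camera_info(n); print(n,c["eye"],np.array(c["rotation"]).round(2).tolist(),c["fx"])
    cv2.imwrite(f"pics/{n}0.png",vision.get_image(n))
print(bot.get_state())
E
```

```text
scene [1165.88435619  -18.88958142  817.95530003] [[0.05, 0.73, -0.68], [1.0, -0.04, 0.03], [-0.01, -0.68, -0.73]] 595.9025721716608
side [  -1.25470584 -509.29043568  869.37981448] [[0.73, -0.52, 0.45], [-0.69, -0.54, 0.49], [-0.01, -0.67, -0.75]] 525.1823492575774
wrist [550.46771723  78.41041735 373.80706395] [[1.0, -0.0, -0.0], [-0.0, -0.95, -0.3], [-0.0, 0.3, -0.95]] 405.4804024225199
{'time': 0.15, 'joint_pos': array([-7.69074229e+00,  1.87240114e+01, -1.10792099e+01,  6.02756335e+01,
        1.04459648e-03,  8.23109658e+01]), 'qvel': array([ 0.10074632, -0.05440394,  0.08948153, -0.13439824, -0.04369707,
        0.11081927]), 'effort': array([ 1.04211274e-03, -4.43704247e+01,  2.62664723e+01,  1.04285317e-02,
       -1.23322516e-04, -3.51401161e-05]), 'tcp_pos': array([5.49545636e+02, 6.25689549e-02, 2.30664224e+02]), 'ee_rot': array([[ 2.99619070e-05,  9.99999073e-01, -1.36145576e-03],
       [ 9.99999979e-01, -2.96865806e-05,  2.02249177e-04],
       [ 2.02208573e-04, -1.36146180e-03, -9.99999053e-01]]), 'contact_force': array([ 0.19487417, -0.44039142, -0.20981848]), 'wrist_torque': array([-0.03188929, -0.03860019,  0.03733721]), 'gripper_width': 85.5897515677565}
```

View pics/scene0.png

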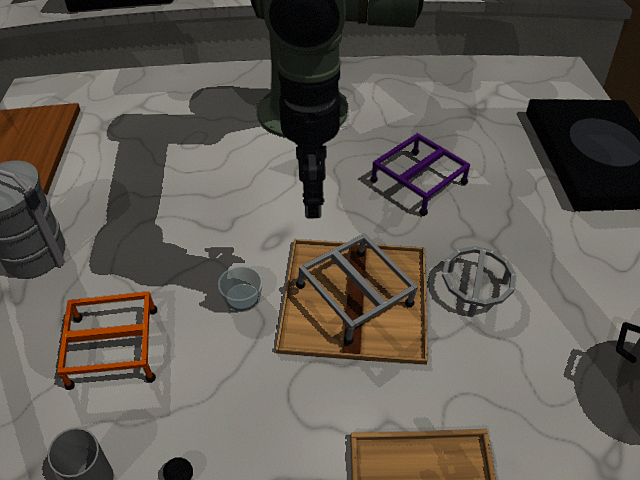

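View pics/wrist0.png

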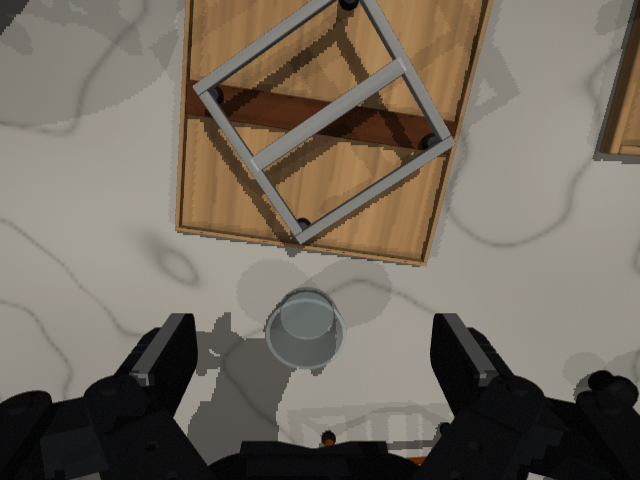

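The scene view shows the steel stand at about 45° to the tray, with its bar running from about (335,252) to (383,304). The trivet is to its right at (480,277) and the ramekin to its left at (240,288). In the wrist view the bar runs from (405,62) to (257,165). Next I'll triangulate the bar.

```bash
python3 - <<'E'
from h import *
def tri(a,b):
    (e1,r1),(e2,r2)=ray("scene",a),ray("wrist",b)
    r1/=np.linalg.norm(r1); r2/=np.linalg.norm(r2)
    s=np.linalg.lstsq(np.c_[r1,-r2],e2-e1,rcond=None)[0]
    p,q=e1+s[0]*r1,e2+s[1]*r2; return (p+q)/2,np.linalg.norm(p-q)
for n in [((336,252),(257,165)),((384,304),(405,62))]: print("bar",*tri(*n))
for n in [((300,268),(303,241)),((364,236),(197,90)),((417,290),(368,-3)),((351,325),(450,141))]: print("corner",*tri(*n))
T=[onplane("scene",p,12)for p in[(294,240),(427,247),(427,362),(276,355)]]; print(np.round(T,0),np.mean(T,0))
for p in[(178,232),(427,265)]: print("wrist tray",onplane("wrist",p,12))
for n in("scene","wrist"):
    im=cv2.imread(f"pics/{n}0.png"); h=cv2.cvtColor(im,cv2.COLOR_BGR2HSV)
    # dark rib mask
    m=cv2.inRange(h,(0,110,20),(14,255,120)); k,l,st,ce=cv2.connectedComponentsWithStats(m)
    print(n,[(st[i].tolist()) for i in range(1,k) if st[i][4]>150])
print("trivet",onplane("scene",(480,277),40),"ramekin",onplane("scene",(240,288),30))
E
```

```text
bar [509.17087156  40.49032148  72.99007883] 2.7516469990524755
bar [614.90604573 109.83093123  63.85493551] 0.09461914382669624
corner [542.14996762 -19.3279534   74.33634909] 0.05249855444390303
corner [466.61480951  92.67183767  62.86711253] 2.31149437279663
corner [588.1422247  159.48251579  58.92549164] 15.660265943482523
corner [651.84511438  55.02377306  64.40528872] 1.2102290129999924
[[422. -28.  12.]
 [454. 214.  12.]
 [694. 172.  12.]
 [666. -63.  12.]] [559.0003612  73.6413846  12.       ]
wrist tray [423.94940485 -30.70870259  12.        ]
wrist tray [658.8579557  -63.88879657  12.        ]
scene [[603, 46, 37, 64, 534], [0, 103, 80, 92, 4272], [342, 245, 27, 34, 310], [346, 278, 18, 42, 410], [57, 293, 98, 93, 573], [67, 295, 79, 36, 364], [342, 325, 21, 29, 308], [63, 330, 80, 38, 463]]
wrist [[185, 78, 27, 40, 527], [217, 84, 114, 46, 3096], [317, 106, 117, 45, 3075]]
trivet [552.12110425 284.80677491  40.        ] ramekin [ 543.12415107 -121.76094874   30.        ]
```

>>> {"method": "step_arm", "body": {
  "series": [
    {"linear": [0.052, 0.308, -0.375], "turn": -0.938},
    {"linear": [0.052, 0.308, -0.375], "turn": -0.938},
    {"linear": [0.052, 0.308, -0.375], "turn": -0.938},
    {"linear": [0.052, 0.308, -0.375], "turn": -0.938},
    {"linear": [0.052, 0.308, -0.375], "turn": -0.938},
    {"linear": [0.052, 0.308, -0.375], "turn": -0.938},
    {"linear": [0.052, 0.308, -0.375], "turn": -0.938},
    {"linear": [0.052, 0.308, -0.375], "turn": -0.938},
    {"linear": [0.052, 0.308, -0.375], "turn": -0.938},
    {"linear": [0.052, 0.308, -0.375], "turn": -0.938},
    {"linear": [0.052, 0.308, -0.375], "turn": -0.938},
    {"linear": [0.052, 0.308, -0.375], "turn": -0.938},
    {"linear": [0, 0, 0], "turn": 0},
    {"linear": [0, 0, 0], "turn": 0},
    {"linear": [0, 0, 0], "turn": 0}
  ],
  "fingers": 0.3,
  "squeeze": 30
}}

```text
time: 1.4
tcp_pos: [562.5, 73.7, 141.5]
ee_rot: [[0.831, 0.556, 0.0], [0.556, -0.831, -0.0], [-0.0, 0.0, -1.0]]
contact_force: [0.1, -0.1, 0.4]
gripper_width: 55.3
```

```bash
python3 - <<'E'
from h import *
s=bot.get_state();print(s["time"],s["tcp_pos"],s["ee_rot"].round(3),s["joint_pos"],s["gripper_width"])
cv2.imwrite("pics/w1.png",vision.get_image("wrist"))
print(project("wrist",[562,74,66]),project("wrist",[509,40,70]),project("wrist",[615,110,64]))
E
```

```text
1.4 [562.54552792  73.70152768 141.479231  ] [[ 0.831  0.556  0.   ]
 [ 0.556 -0.831 -0.   ]
 [-0.     0.    -1.   ]] [ 1.70976696e-02  2.47409967e+01 -1.59287478e+01  4.93302249e+01
 -1.25207432e-02  1.46203542e+02] 55.28536104496934
[311.75667139 254.26664553] [309.99263119 353.36780399] [310.64041385 139.324462  ]
```

View pics/w1.png

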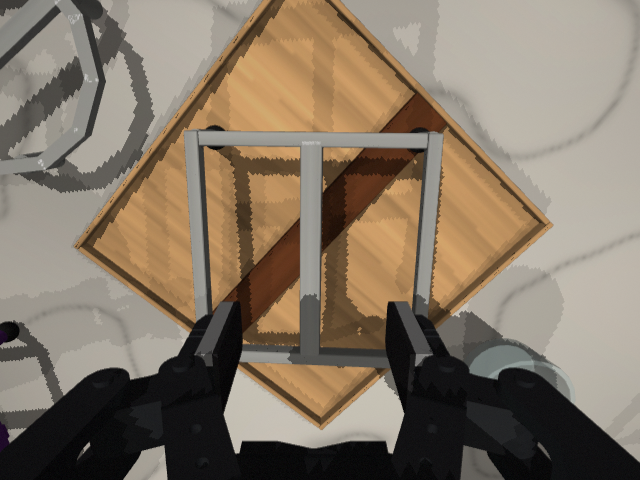

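The wrist view shows the bar upright at column 311, rows 140–355, which matches the prediction of 311, 139–353. The fingers straddle it freely, so I'll descend.

>>> {"method": "step_arm", "body": {
  "series": [
    {"linear": [0, 0, -0.6], "turn": 0},
    {"linear": [0, 0, -0.6], "turn": 0},
    {"linear": [0, 0, -0.6], "turn": 0},
    {"linear": [0, 0, -0.6], "turn": 0},
    {"linear": [0, 0, -0.6], "turn": 0},
    {"linear": [0, 0, -0.6], "turn": 0},
    {"linear": [0, 0, -0.6], "turn": 0},
    {"linear": [0, 0, -0.6], "turn": 0},
    {"linear": [0, 0, -0.3], "turn": 0},
    {"linear": [0, 0, 0], "turn": 0},
    {"linear": [0, 0, 0], "turn": 0}
  ]
}}

```text
time: 2.37
tcp_pos: [562.6, 73.7, 39.6]
ee_rot: [[0.832, 0.555, -0.0], [0.555, -0.832, -0.0], [-0.0, 0.0, -1.0]]
contact_force: [0.7, -0.7, 0.3]
gripper_width: 55.6
```

>>> {"method": "step_arm", "body": {
  "series": [
    {"linear": [0, 0, 0], "turn": 0},
    {"linear": [0, 0, 0], "turn": 0},
    {"linear": [0, 0, 0], "turn": 0},
    {"linear": [0, 0, 0], "turn": 0},
    {"linear": [0, 0, 0], "turn": 0},
    {"linear": [0, 0, 0], "turn": 0},
    {"linear": [0, 0, 0], "turn": 0},
    {"linear": [0, 0, 0], "turn": 0},
    {"linear": [0, 0, 0], "turn": 0},
    {"linear": [0, 0, 0], "turn": 0},
    {"linear": [0, 0, 0], "turn": 0},
    {"linear": [0, 0, 0], "turn": 0}
  ],
  "fingers": -1,
  "squeeze": 30
}}

```text
time: 3.37
tcp_pos: [563.1, 73.7, 39.9]
ee_rot: [[0.832, 0.555, 0.001], [0.555, -0.832, -0.001], [0.001, 0.001, -1.0]]
contact_force: [-0.9, -0.9, 5.8]
gripper_width: 11.4
```

The fingers hold the bar at 11.4 mm. I'll unload it by a few mm so it stays well under 90, turn it +48.5°, then lower.

>>> {"method": "step_arm", "body": {
  "series": [
    {"linear": [0, 0, 0.15], "turn": 0},
    {"linear": [0, 0, 0.1], "turn": 0},
    {"linear": [-0.02, 0, 0], "turn": 0.6},
    {"linear": [-0.02, 0, 0], "turn": 0.6},
    {"linear": [-0.02, 0, 0], "turn": 0.6},
    {"linear": [-0.02, 0, 0], "turn": 0.6},
    {"linear": [-0.02, 0, 0], "turn": 0.6},
    {"linear": [-0.02, 0, 0], "turn": 0.6},
    {"linear": [-0.02, 0, 0], "turn": 0.6},
    {"linear": [-0.02, 0, 0], "turn": 0.6},
    {"linear": [0, 0, 0], "turn": 0.6},
    {"linear": [0, 0, 0], "turn": 0.6},
    {"linear": [0, 0, 0], "turn": 0.6},
    {"linear": [0, 0, 0], "turn": 0.6},
    {"linear": [0, 0, 0], "turn": 0.6},
    {"linear": [0, 0, 0], "turn": 0.6},
    {"linear": [0, 0, 0], "turn": 0.6},
    {"linear": [0, 0, 0], "turn": 0.7},
    {"linear": [0, 0, 0], "turn": 0},
    {"linear": [0, 0, 0], "turn": 0}
  ]
}}

```text
time: 5.03
tcp_pos: [558.5, 74.1, 43.6]
ee_rot: [[0.137, 0.991, -0.002], [0.991, -0.137, 0.0], [0.0, -0.002, -1.0]]
contact_force: [-0.2, -0.4, -3.9]
gripper_width: 11.5
```

```bash
python3 - <<'E'
from h import *
s=bot.get_state();print(s["time"],s["tcp_pos"],s["joint_pos"],s["contact_force"],s["wrist_torque"],s["gripper_width"])
a=vision.get_image("scene")[190:390,220:540]; b=vision.get_image("wrist")
cv2.imwrite("pics/c2.png",np.vstack([cv2.resize(a,(640,400))[:, :],cv2.resize(b,(640,480))])[:600] if 0 else np.hstack([cv2.resize(a,(480,300)),cv2.resize(b,(320,240))[:240].copy() if 0 else cv2.copyMakeBorder(cv2.resize(b,(320,240)),0,60,0,0,0)]))
E
```

```text
5.0333 [558.45710589  74.10523247  43.6209415 ] [ 4.00098346e-02  3.11065378e+01 -2.22243035e+01  3.67707744e+01
  2.17486109e-02  9.78970333e+01] [-0.19231212 -0.44823358 -3.91932198] [-0.01979801  0.01681431 -0.03323574] 11.50655230915954
```

View pics/c2.png

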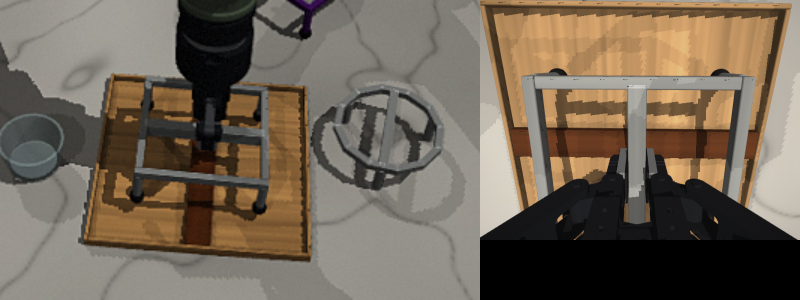

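The stand is now square to the tray, with two feet on either side of the rib, and the gripper carries its 3.9 N weight. I'll lower it until the weight comes off.

>>> {"method": "step_arm", "body": {
  "series": [
    {"linear": [0, 0, -0.1], "turn": 0},
    {"linear": [0, 0, -0.1], "turn": 0},
    {"linear": [0, 0, -0.1], "turn": 0},
    {"linear": [0, 0, -0.1], "turn": 0},
    {"linear": [0, 0, -0.05], "turn": 0},
    {"linear": [0, 0, 0], "turn": 0},
    {"linear": [0, 0, 0], "turn": 0},
    {"linear": [0, 0, 0], "turn": 0}
  ]
}}

```text
time: 5.8
tcp_pos: [559.5, 74.0, 35.5]
ee_rot: [[0.135, 0.991, 0.0], [0.991, -0.135, 0.0], [0.0, 0.0, -1.0]]
contact_force: [0.7, -1.2, -2.3]
gripper_width: 11.3
```

>>> {"method": "step_arm", "body": {
  "series": [
    {"linear": [0, 0, -0.05], "turn": 0},
    {"linear": [0, 0, -0.05], "turn": 0},
    {"linear": [0, 0, 0], "turn": 0},
    {"linear": [0, 0, 0], "turn": 0},
    {"linear": [0, 0, 0], "turn": 0}
  ]
}}

```text
time: 6.22
tcp_pos: [559.8, 73.3, 33.8]
ee_rot: [[0.136, 0.991, 0.001], [0.991, -0.136, -0.001], [-0.001, 0.001, -1.0]]
contact_force: [-0.1, -5.4, 5.5]
gripper_width: 11.3
```

>>> {"method": "step_arm", "body": {
  "series": [
    {"linear": [0, 0, -0.05], "turn": 0},
    {"linear": [0, 0, -0.05], "turn": 0},
    {"linear": [0, 0, 0], "turn": 0},
    {"linear": [0, 0, 0], "turn": 0},
    {"linear": [0, 0, 0], "turn": 0}
  ]
}}

```text
time: 6.63
tcp_pos: [559.8, 72.6, 32.2]
ee_rot: [[0.136, 0.991, 0.001], [0.991, -0.136, -0.003], [-0.002, 0.002, -1.0]]
contact_force: [-2.2, -6.7, 8.8]
gripper_width: 11.7
```

```bash
python3 - <<'E'
from h import *
s=bot.get_state();print(s["time"],s["tcp_pos"],s["contact_force"],s["wrist_torque"])
cv2.imwrite("pics/c3.png",cv2.resize(vision.get_image("side")[150:390,200:520],(800,600)))
E
```

```text
6.6333 [559.83767331  72.64786683  32.21064291] [-2.15958729 -6.72950901  8.79320247] [-0.89640913  0.38288028  0.02331602]
```

View pics/c3.png

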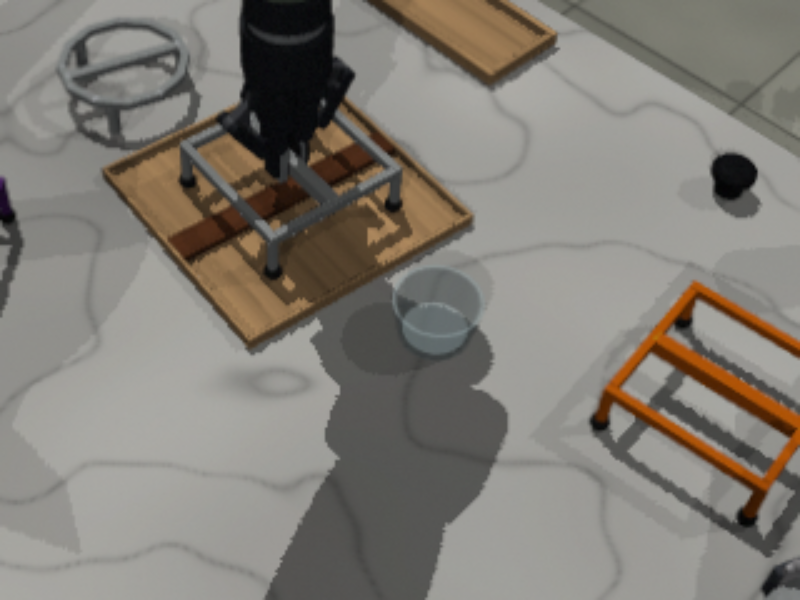

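The side view shows the stand astride the rib, nearly down. I'll release it, let it settle and retreat straight up.

>>> {"method": "step_arm", "body": {
  "series": [
    {"linear": [0, 0, 0], "turn": 0},
    {"linear": [0, 0, 0], "turn": 0},
    {"linear": [0, 0, 0], "turn": 0},
    {"linear": [0, 0, 0], "turn": 0},
    {"linear": [0, 0, 0], "turn": 0},
    {"linear": [0, 0, 0], "turn": 0},
    {"linear": [0, 0, 0], "turn": 0},
    {"linear": [0, 0, 0], "turn": 0}
  ],
  "fingers": 0.2
}}

```text
time: 7.35
tcp_pos: [559.3, 74.0, 31.2]
ee_rot: [[0.135, 0.991, -0.0], [0.991, -0.135, 0.0], [0.0, -0.0, -1.0]]
contact_force: [0.6, -0.9, 0.1]
gripper_width: 51.5
```

>>> {"method": "step_arm", "body": {
  "series": [
    {"linear": [0, 0, 0.3], "turn": 0},
    {"linear": [0, 0, 0.6], "turn": 0},
    {"linear": [0, 0, 0.8], "turn": 0},
    {"linear": [0, 0, 0.8], "turn": 0},
    {"linear": [0, 0, 0.8], "turn": 0},
    {"linear": [0, 0, 0.8], "turn": 0},
    {"linear": [0, 0, 0.8], "turn": 0},
    {"linear": [0, 0, 0.8], "turn": 0},
    {"linear": [0, 0, 0.8], "turn": 0},
    {"linear": [0, 0, 0.8], "turn": 0},
    {"linear": [0, 0, 0.8], "turn": 0},
    {"linear": [0, 0, 0.8], "turn": 0},
    {"linear": [0, 0, 0.8], "turn": 0},
    {"linear": [0, 0, 0], "turn": 0},
    {"linear": [0, 0, 0], "turn": 0}
  ]
}}

```text
time: 8.6
tcp_pos: [559.9, 73.9, 226.3]
ee_rot: [[0.135, 0.991, 0.002], [0.991, -0.135, 0.0], [0.0, 0.002, -1.0]]
contact_force: [0.1, -0.4, -0.1]
gripper_width: 51.6
```

```bash
python3 - <<'E'
from h import *
s=bot.get_state();print(s["time"],s["tcp_pos"],s["contact_force"])
cv2.imwrite("pics/w4.png",vision.get_image("wrist"))
cv2.imwrite("pics/s4.png",cv2.resize(vision.get_image("scene")[190:390,220:540],(800,500)))
E
```

```text
8.6 [559.92761805  73.93633381 226.26843674] [ 0.06382363 -0.39568346 -0.11430142]
```

View pics/w4.png

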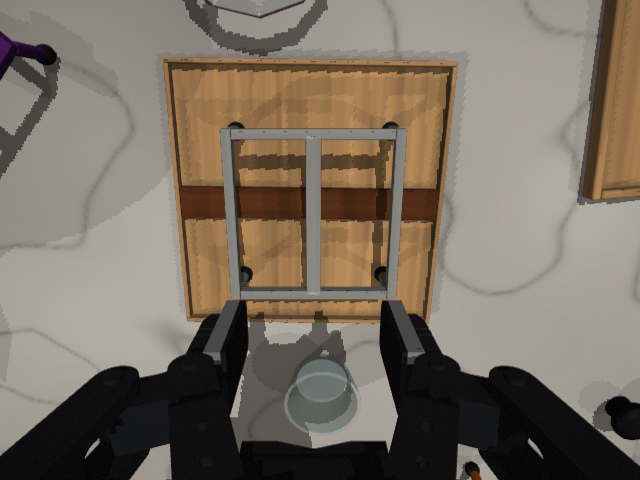

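View pics/s4.png

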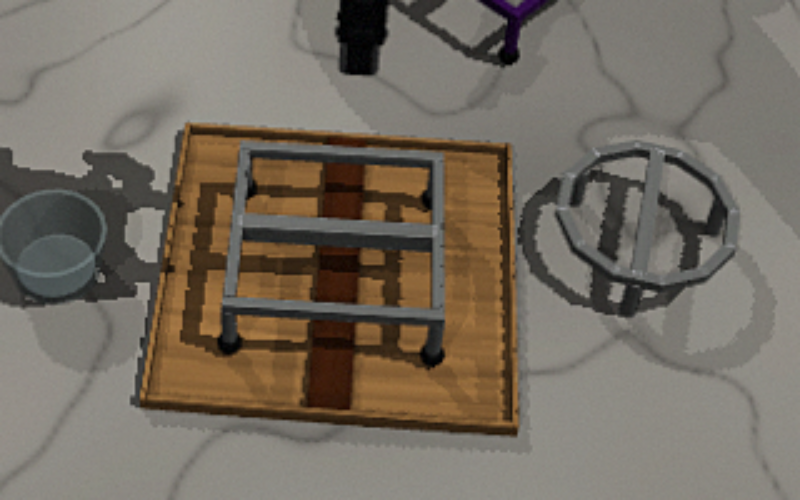

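In the wrist view the frame corners are at (222,129), (405,129), (396,299) and (231,299), and the feet are clear of the rib. In the scene crop the ramekin and trivet look unmoved. As a last check I'll measure level, height and centring.

```bash
python3 - <<'E'
from h import *
P=[]
for w,s in [((222,129),(441,158)),((405,129),(443,318)),((396,299),(225,305)),((231,299),(240,146))]:
    s=(s[0]/2.5+220,s[1]/2.5+190)
    (e1,r1),(e2,r2)=ray("scene",s),ray("wrist",w)
    t=np.linalg.lstsq(np.c_[r1,-r2],e2-e1,rcond=None)[0]; p,q=e1+t[0]*r1,e2+t[1]*r2
    P.append((p+q)/2); print(P[-1].round(1),np.linalg.norm(p-q).round(1),onplane("wrist",w,57)[:2].round(1))
P=np.array(P); print("mean",P.mean(0))
a=np.linalg.lstsq(np.c_[P[:,:2]-P[:,:2].mean(0),np.ones(4)],P[:,2],rcond=None)[0]; print("slopes deg",np.degrees(a[:2]))
Q=np.array([onplane("wrist",w,57)[:2] for w in((222,129),(405,129),(396,299),(231,299))])
print("sides at z57",[np.linalg.norm(Q[i]-Q[i-1]).round(1) for i in range(4)])
T=np.mean([onplane("wrist",p,12) for p in((165,60),(457,64),(430,321),(188,321))],0); print("tray",T)
a=cv2.imread("pics/scene0.png"); b=vision.get_image("scene"); d=cv2.absdiff(a,b).max(2)
print("ramekin/trivet diff px",(d[265:312,218:262]>40).sum(),(d[245:305,432:516]>40).sum())
E
```

```text
[500.  146.8  51.8] 0.2 [501.1 146.8]
[635.7 128.4  55.7] 0.4 [635.4 128.3]
[618.6  -7.6  58.5] 2.2 [618.4  -9.5]
[479.9   8.7  52.4] 2.8 [480.3   9.5]
mean [558.56201912  69.05663647  54.60322103]
slopes deg [ 1.96995728 -0.96246723]
sides at z57 [np.float64(138.8), np.float64(135.5), np.float64(138.8), np.float64(139.4)]
tray [555.94591108  71.31099213  12.        ]
ramekin/trivet diff px 182 0
```

```bash
python3 -c "
from h import *
print(workorder.hand_in(), bot.get_state()['time'])"
```

```text
the job is handed in; nothing more can be done
the job is handed in; nothing more can be done
```

I gripped the stand by its bar, raised it about 5 mm and turned it about +48.5°. I then lowered it astride the rib, released it and drew the arm straight up, at about 8.6 s of the 32 s. During the turn the gripper carried the stand's whole weight (3.9 N), so it hung clear of the tray for a moment. The grip then was at most about 63 mm up, against the 90 mm limit.

**Final checks**
- **Feet:** the last images show all four feet on the tray floor, two on either side of the rib.
- **Position:** the stand's centre measures about 4 mm from the tray's centre (limit 30 mm).
- **Height:** the frame top came out at about 55 mm, where 57 mm is expected. This is within the 2 mm calibration and picking error.
- **Robot:** the gripper is clear, with contact force about zero.
- **Trivet:** its image area is unchanged from the start.
- **Ramekin:** it sits at the same pixel position, about (241,288). 182 pixels around it differ, probably the arm's changed shadow, which I did not confirm.

**Check that disagreed:** the tilt worked out from hand-picked corners came out at about 2.0° and 1.0°, over the 1.7° limit. I put this down to picking error of a few mm, since the feet are clearly off the rib. I did not measure the level more finely before handing in.

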